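Load the drilling fixture and hold the drill guide down

ROBOT

A 6-joint arm with a two-finger parallel gripper is mounted at the origin on the work surface. World frame = base frame: x ahead of the robot, y to its left, z up, the work surface at z = 0. Lengths are in m, angles in rad, forces in N, time in s.
With the tool pointing down it reaches from about 0.275 to 0.975 m from the base axis. Payload 8.4 kg.
Tool frame: the origin (TCP) lies midway between the tips of the shut fingers; the grasp point (between the pads) lies 19 mm behind it; x points along the fingers, z is the direction in which the jaws open and shut, and the axes are right-handed (so a half turn about x gives the same grasp; the last joint's range is limited). The gripper opens to 92 mm and grips with 3 to 60 N. Pads are 20 mm wide; open, the fingers measure 128 mm over their backs; the gripper's body (75 mm by 189 mm) begins 69 mm behind the grasp point.
Start: joints at [1.2, 0.353, 1.633, -0, 1.155, -0.002], TCP at [0.225, 0.583, 0.215] pointing down, gripper open.
Joint ranges: [-2.63, 2.63], [-0.92, 2.1], [0.06, 2.66], [-1.3, 4.44], [0, 2.69], [-3.02, 3.02]. Speed limits (rad/s): [2.22, 2.22, 2.79, 3.14, 3.14, 3.14].

INTERFACE

Orientations are given as a unit quaternion [x, y, z, w].
In Python, from plant import ctrl gives the robot as it stands.
- The arm moves only by the tool apply_moves, never from a script. Its arguments are lists of equal length, an entry for each row: "dp": the shift along the tool's x, y, z in cm, a list of three; "rot": the turn, a rotation vector about the tool's x, y, z in rad, a list of three; "jaw": the opening, from 0 (shut) to 1 (fully open). A call has 1 to 10 rows; each row shifts and turns the commanded pose from where the row before left it, along the tool's axes as they then stand; what a row does not reach is not made up. A row lasts 1/10 s, in which the tool goes at most 50 mm and 8.59 degrees, less where a joint would pass 70% of its speed; a pose out of reach is approached as far as the arm can. A call with a gripper value outside its range is refused whole. The fingers move at their own pace and stop on an object; "force" is the grip in N (left out, the last holds). Time passes only in rows, so rows that do not move let the fingers close. It gives the time, the measured TCP pose, the force and the opening at its end, in the units of the state.
- ctrl.state(): the state, without advancing time (a new reading comes with each control period).
- ctrl.camera(name): name is "side" or "top"; returns (picture, depth): 400x640x3 uint8, blue, green, red; 400x640 float32, m along the optical axis (not along the pixel's ray), 0 where there is no reading.
- ctrl.get_calibration(name): a dict with "fx", "fy", "cx", "cy" (pixels), "k1" (the pictures are not rectified: a ray, as slopes to the right and down, at radius r is drawn at 1 + k1 r^2 times it, then the intrinsics apply), "eye" and "orientation" of the camera in the world. Camera axes: x right, y up, looking along -z (the intrinsics and any distortion apply to the point x, -y, -z); pixel columns grow to the right and rows downward; lengths in m; the calibration is good to about 2 mm. A picture is of the moment at which its call begins. get_calibration takes no time and is no camera call.
- ctrl.sign_off(): hands the job in, once; it reports no verdict.
The state is a dict: "time": time; "qpos": joint angles; "joint_velocities": joint speeds; "effort": joint torques, N m; "ee_pos": TCP position; "eef_rot": TCP orientation; "force": force on the tool from outside, world axes, zero at the start; "ft_torque": the same for the moment, N m; "gripper_width": finger opening in m.
Only numpy, scipy, OpenCV 4.12 (cv2) and the standard library are available. Lean on these libraries where they do the work, as an engineer would, in place of code of your own. Each camera call takes 0.05 s, during which the arm holds its last target.

TASK

Get the drilling fixture ready for a hole: lay the large pale round blank flat in the round nest and let go of it. Then take the blue drill guide by its wooden handle, rest it level on the raised ledge with its arm towards the nest, and slide it along, without lifting it, over the pin until it drops on, its brass guide hole over the middle of the blank. Press the guide fully down against its spring and finish while holding it down; leave everything else where it is.

Things in the scene. Friction and masses are not known exactly. Their poses are not given: they have to be found in the camera images.
- disc_center (a point): Centre of the blank to load: a loose pale-wood disc, 50 mm in diameter and 22 mm thick, lying flat among two darker wrong blanks (a square and a smaller disc). This point is on its axis, 11 mm above its underside. z is up.
- nest (a point): Centre of the FLOOR of the round nest in the grey drilling fixture (fixed to the bench; its place and yaw vary). The nest is 52.5 mm in diameter and 8 mm deep; its rim is the fixture's flat top deck, 24 mm above the bench, so a seated disc stands 14 mm proud of the deck. The fixture's plate is 200 mm (x) by 100 mm (y). x points away from the pin, along the fixture, z up.
- pin_tip (a point): Centre of the top of the fixture's upright steel pin, 12 mm in diameter with a bevelled tip, standing 22 mm above the deck (46 mm above the bench). x points from the pin to the nest, whose centre is 75 mm away; z up. Around the foot of the pin is an orange spring collar (28 mm across). The guide covers the pin from view when it is over it.
- ledge (a point): Centre of the top face of the fixture's raised pale-grey aluminium ledge, a block 58 mm (x) by 70 mm (y), on the other side of the pin from the nest; this point is 58 mm from the pin axis. Its top is 23 mm above the deck, 1 mm higher than the pin's tip; its edge next to the pin is 29 mm from the pin's axis. x points along the fixture towards the pin and the nest, z up.
- guide_grip (a point): Centre of the wooden handle of the loose drill guide (about 0.34 kg). The handle is a bar 56 mm long (x), 20 mm wide (y, the way to grip it) and 44 mm tall, standing on the blue block (48 x 48 mm, 28 mm high); this point is 50 mm above the guide's underside and 22 mm below the handle's top, straight above the bore. x points along the guide's arm. At the start the guide stands upright on the bench.
- guide_bore (a point): Centre of the mouth of the guide's blind bore, in the middle of the underside of the blue block, hidden from above, straight below the handle. The bore is 14 mm in diameter, 24 mm deep, with a 1.5 mm bevel. x points along the guide's arm, z up. The guide is fully down when this underside is on the deck, 22 mm below the pin's tip; before pressing it stops on the collar, 14 mm below the pin's tip.
- guide_hole (a point): The guide hole (brass bush with a dark centre) in the guide's flat aluminium arm: 75 mm along x from the bore's axis, on the arm's underside, 18 mm above the guide's underside. The arm is 34 mm wide, 8 mm thick and ends 98 mm from the bore's axis.
- spring_collar (a joint): Travel of the orange spring collar round the pin: 0 m = up, its top 8 mm above the deck; 0.008 m = pushed flush with the deck by the guide (fully down). It pushes back with 6 N at 0 and 12 N at 0.008, less the guide's weight, and lifts the guide again when it is let go.
- square_center (a point): Centre of the dark square wooden blank, 46 x 46 x 22 mm. Wrong shape, leave alone.
- small_center (a point): Centre of the dark smaller wooden disc, 34 mm in diameter, 22 mm thick. Wrong size, leave alone.
- glue_center (a point): Middle of the white glue bottle, 52 mm in diameter, 130 mm tall, standing. Leave alone.
- screwdriver_grip (a point): Handle of a red screwdriver lying on the bench. Leave alone.
- brush_grip (a point): Handle of a bench brush lying on the bench. Leave alone.
- pot_center (a point): Middle of the green pencil pot, 68 mm in diameter, 90 mm tall (pencils to 160 mm), standing. Leave alone.
There are look-alikes about, which are no part of the job. What is shaped like the part that bears guide_grip but orange is not meant.

How it is judged:
By the outcome, as a careful person would: the job done as asked, in the order asked, and still so for the second after the job is handed in, while the arm keeps its last pose, push and grip.
It also fails if it takes over 61 s, if anything falls off the work surface, if the arm or the gripper's body presses on something with over 40 N, if the wrist force passes 120 N, or if a joint passes its speed limit or range.

## Working session

There is one attempt and no reset: what is moved stays moved. The work goes in short steps, Python scripts to look and compute and a tool call to move; the robot and the scene stay as the last step left them, time stands still between calls to the robot, and variables do not carry over. Pictures are saved under pics/ and viewed, and the job is handed in when it is done.

Besides the shell and the picture viewer there is one more tool, called after ">>>" as a command line: name --argument value ..., lists and objects as JSON in quotes. apply_moves: Moves the arm, as the interface text tells. Its arguments: {"type":"object","properties":{"dp":{"type":"array","items":{"type":"array","items":{"type":"number"}}},"rot":{"type":"array","items":{"type":"array","items":{"type":"number"}}},"jaw":{"type":"array","items":{"type":"number"}},"force":{"type":"number"}},"required":["dp","rot","jaw"]}

```bash
ls; mkdir -p pics
python3 - <<'E'
from plant import ctrl
import cv2,numpy as np
print(ctrl.state())
for n in("side","top"):
    p,d=ctrl.camera(n);cv2.imwrite(f"pics/{n}0.png",p);np.savez(f"{n}0.npz",p=p,d=d)
    print(n,ctrl.get_calibration(n))
E
```

```text
pics
{'time': 0.0, 'qpos': array([ 1.19958765e+00,  3.53643201e-01,  1.63411785e+00, -1.91845779e-05,
        1.15517766e+00, -2.40897332e-03]), 'joint_velocities': array([ 0.00239418,  0.00113988, -0.00193638, -0.00023268,  0.00048805,
       -0.00032586]), 'effort': array([ 3.77532007e-03, -5.93849480e+01, -3.34218192e+01,  7.00279023e-02,
        2.35320954e-02, -1.32073228e-04]), 'ee_pos': array([0.2251467 , 0.58252291, 0.21387374]), 'eef_rot': array([-0.4001204 ,  0.58358951,  0.39957382,  0.58281018]), 'force': array([-0.51977526, -0.4046656 , -0.37979686]), 'ft_torque': array([ 0.00274098, -0.0172795 ,  0.02496279]), 'gripper_width': 0.09191216506849961}
side {'fx': 429.2213012718297, 'fy': 429.2213012718297, 'cx': 319.8819370922896, 'cy': 199.17467934362526, 'k1': -0.08198235507659599, 'eye': array([0.46065259, 0.9211122 , 0.6353548 ]), 'orientation': array([-0.03801802,  0.50133933,  0.86327984, -0.04428791])}
top {'fx': 410.8570365118713, 'fy': 410.8570365118713, 'cx': 321.2475615621724, 'cy': 202.52479968778047, 'k1': -0.08803891353673288, 'eye': array([ 0.52714094, -0.03729163,  1.12621961]), 'orientation': array([ 0.02029349, -0.0232374 , -0.7063898 ,  0.70715037])}
```

View pics/top0.png

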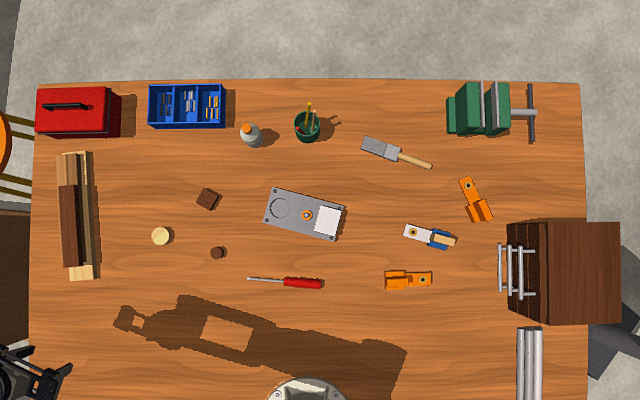

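View pics/side0.png

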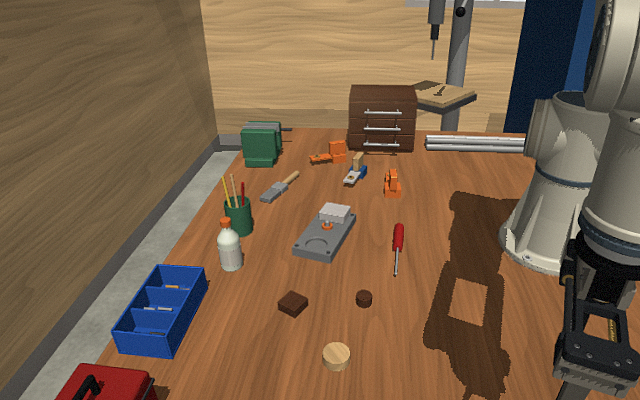

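```bash
cat > h.py <<'E'
import numpy as np,cv2
from scipy.spatial.transform import Rotation as R
from plant import ctrl
CAL={n:ctrl.get_calibration(n) for n in("side","top")}
def Kd(n):
    c=CAL[n];K=np.array([[c['fx'],0,c['cx']],[0,c['fy'],c['cy']],[0,0,1.]])
    return K,np.array([c['k1'],0,0,0.])
def Rcv(n): # cam(cv)->world
    return R.from_quat(CAL[n]['orientation']).as_matrix()@np.diag([1,-1,-1.])
def rays(n,uv):
    K,d=Kd(n);q=cv2.undistortPoints(np.array(uv,float).reshape(-1,1,2),K,d).reshape(-1,2)
    return np.c_[q,np.ones(len(q))]@Rcv(n).T
def onplane(n,uv,z):
    r=rays(n,uv);e=CAL[n]['eye'];return e+r*((z-e[2])/r[:,2])[:,None]
def bydepth(n,uv,d):
    return CAL[n]['eye']+rays(n,uv)*np.array(d).reshape(-1,1)
def proj(n,P):
    K,d=Kd(n);Rm=Rcv(n).T;t=-Rm@CAL[n]['eye']
    return cv2.projectPoints(np.array(P,float).reshape(-1,1,3),cv2.Rodrigues(Rm)[0],t,K,d)[0].reshape(-1,2)
def cloud(n,dep):
    v,u=np.mgrid[0:400,0:640];P=bydepth(n,np.c_[u.ravel(),v.ravel()],dep.ravel()).reshape(400,640,3);return P
def crop(p,x0,y0,x1,y1,s,name):
    cv2.imwrite(name,cv2.resize(p[y0:y1,x0:x1],None,fx=s,fy=s,interpolation=cv2.INTER_CUBIC))
E
python3 - <<'E'
from h import *
T=np.load('top0.npz');S=np.load('side0.npz')
a=T['p'];s=S['p']
big=np.zeros((600,800,3),np.uint8)
def put(p,x0,y0,x1,y1,k,X,Y):
    c=cv2.resize(p[y0:y1,x0:x1],None,fx=k,fy=k,interpolation=cv2.INTER_CUBIC);big[Y:Y+c.shape[0],X:X+c.shape[1]]=c
put(a,255,180,355,250,4,0,0); put(a,370,165,500,300,3,405,0)
put(s,285,190,365,270,4,0,285); put(s,290,130,410,200,3,405,410-5)
cv2.imwrite('pics/c0.png',big)
for n,D in(('top',T),('side',S)):
    P=cloud(n,D['d'])
    pts={'top':[(161,236),(281,208),(307,215),(328,221),(445,239),(415,232),(200,330),(350,260),(300,200)],'side':[(336,352),(317,243),(335,211),(358,160),(350,180),(400,330)]}[n]
    for u,v in pts: print(n,u,v,P[v,u].round(4))
E
```

```text
Traceback (most recent call last):
ValueError: could not broadcast input array from shape (320,320,3) into shape (315,320,3)
```

Run:
```python
from h import *
T=np.load('top0.npz');S=np.load('side0.npz')
a=T['p'];s=S['p']
big=np.zeros((600,800,3),np.uint8)
def put(p,x0,y0,x1,y1,k,X,Y):
    c=cv2.resize(p[y0:y1,x0:x1],None,fx=k,fy=k,interpolation=cv2.INTER_CUBIC);big[Y:Y+c.shape[0],X:X+c.shape[1]]=c
put(a,255,180,355,250,4,0,0); put(a,370,165,500,295,3,405,0)
put(s,285,192,365,270,4,0,285); put(s,290,132,410,195,3,405,405)
cv2.imwrite('pics/c0.png',big)
for n,D in(('top',T),('side',S)):
    P=cloud(n,D['d'])
    pts={'top':[(161,236),(281,208),(307,215),(328,221),(445,239),(415,232),(200,330),(350,260),(300,200)],'side':[(336,352),(317,243),(335,211),(358,160),(350,180),(400,330)]}[n]
    for u,v in pts: print(n,u,v,P[v,u].round(4))
```

```text
top 161 236 [0.5037 0.3927 0.0225]
top 281 208 [0.5807 0.0672 0.0144]
top 307 215 [ 0.5608 -0.0043  0.0459]
top 328 221 [ 0.5451 -0.0595  0.0493]
top 445 239 [ 0.4982 -0.361   0.0731]
top 415 232 [ 0.516  -0.2925  0.0318]
top 200 330 [0.2471 0.289  0.0016]
top 350 260 [ 0.4394 -0.1207 -0.0018]
top 300 200 [0.602  0.0154 0.0213]
side 336 352 [0.505  0.3996 0.0238]
side 317 243 [0.5805 0.0598 0.0161]
side 335 211 [ 0.5443 -0.0431  0.0483]
side 358 160 [ 0.4951 -0.3298  0.0669]
side 350 180 [ 0.5166 -0.2669  0.0268]
side 400 330 [0.3869 0.3158 0.0017]
```

View pics/c0.png

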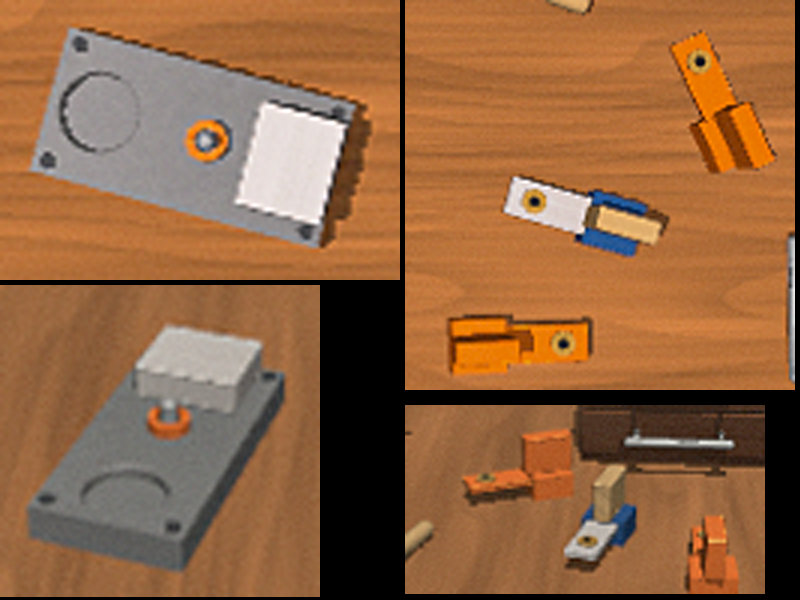

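```bash
cat >> h.py <<'E'
def rect(n,img,z,cx,cy,w,h,s=0.0005):
    # output: cols = -y (right), rows = -x (down), centred at (cx,cy); like top view
    W,H=int(w/s),int(h/s);j,i=np.meshgrid(np.arange(W),np.arange(H))
    X=cx-(i-H/2+.5)*s;Y=cy-(j-W/2+.5)*s
    uv=proj(n,np.c_[X.ravel(),Y.ravel(),np.full(X.size,z)]).astype(np.float32).reshape(H,W,2)
    return cv2.remap(img,uv[...,0],uv[...,1],cv2.INTER_CUBIC)
def r2w(px,cx,cy,w,h,s=0.0005):
    W,H=int(w/s),int(h/s);px=np.atleast_2d(px);return np.c_[cx-(px[:,1]-H/2+.5)*s,cy-(px[:,0]-W/2+.5)*s]
E
python3 - <<'E'
from h import *
T=np.load('top0.npz')['p'];S=np.load('side0.npz')['p']
out=[]
for z in(.024,.047):
  out.append(np.hstack([cv2.resize(rect(n,I,z,.56,.0,.24,.16),(400,266)) for n,I in(('top',T),('side',S))]))
cv2.imwrite('pics/r0.png',np.vstack(out))
# disc
for n,I in(('top',T),('side',S)):
  for nm,z,c,w in(('disc',.022,(.505,.395),.09),('ledge',.047,(.545,-.055),.12),('handle',.072,(.498,-.355),.1)):
    r=rect(n,I,z,*c,w,w);hsv=cv2.cvtColor(r,cv2.COLOR_BGR2HSV)
    m=((hsv[...,1]<30)&(hsv[...,2]>170)) if nm=='ledge' else ((hsv[...,1]<145)&(hsv[...,1]>50)&(hsv[...,2]>165)&(hsv[...,0]<30))
    m=cv2.morphologyEx(m.astype(np.uint8),cv2.MORPH_OPEN,np.ones((7,7)))
    cs=cv2.findContours(m,0,1)[0]
    if not cs: print(n,nm,'none');continue
    k=max(cs,key=cv2.contourArea);(cxy,sz,ang)=cv2.minAreaRect(k)
    M=cv2.moments(k);cen=(M['m10']/M['m00'],M['m01']/M['m00'])
    print(n,nm,'rect',r2w(cxy,*c,w,w).round(4),'centroid',r2w(cen,*c,w,w).round(4),np.array(sz)*.5,ang)
    cv2.drawContours(r,[k],-1,(255,0,0),1);cv2.imwrite(f'pics/m_{n}_{nm}.png',r)
E
cd pics; python3 -c "
import cv2,numpy as np
a=[[cv2.resize(cv2.imread(f'm_{n}_{k}.png'),(260,260)) for k in('disc','ledge','handle')] for n in('top','side')]
cv2.imwrite('m0.png',np.vstack([np.hstack(x) for x in a]))"
```

```text
top disc rect [[0.5048 0.3965]] centroid [[0.5046 0.3964]] [49.  48.5] 90.0
top ledge rect [[ 0.5465 -0.057 ]] centroid [[ 0.5467 -0.0569]] [59.19799042 70.18086243] 14.931416511535645
top handle rect [[ 0.4966 -0.3587]] centroid [[ 0.4965 -0.3592]] [55.62829971 20.36004257] 17.16191864013672
side disc rect [[0.5052 0.3988]] centroid [[0.5051 0.3985]] [48. 50.] 90.0
side ledge rect [[ 0.5476 -0.0545]] centroid [[ 0.5473 -0.0545]] [59.84214401 69.2790451 ] 14.931418418884277
side handle rect [[ 0.497  -0.3572]] centroid [[ 0.4969 -0.3569]] [61.66083145 20.90696716] 15.018359184265137
```

View pics/r0.png

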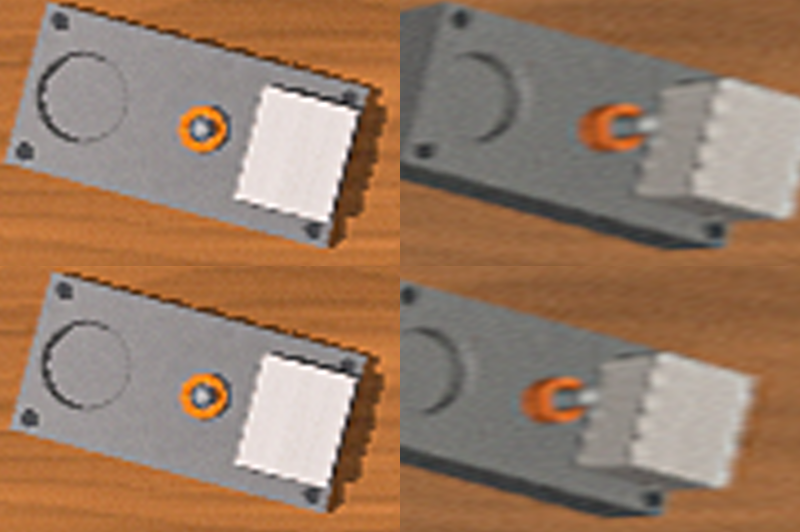

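View pics/m0.png

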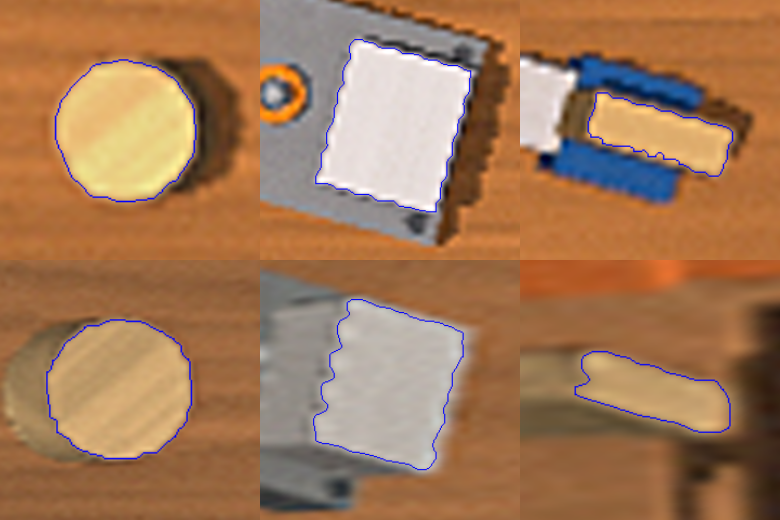

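```bash
python3 - <<'E'
from h import *
T=np.load('top0.npz')['p'];S=np.load('side0.npz')['p']
ax=np.array([np.sin(np.radians(14.93)),np.cos(np.radians(14.93))])
for n,I in(('top',T),('side',S)):
  c=(.58,.07);w=.1
  r=rect(n,I,.024,*c,w,w);g=cv2.GaussianBlur(cv2.cvtColor(r,cv2.COLOR_BGR2GRAY).astype(np.float32),(0,0),2)
  # dark thin line just at rim: difference between inside-line and outside
  th=np.linspace(0,2*np.pi,180)
  best=[]
  for dx in np.arange(-20,20):
   for dy in np.arange(-20,20):
    cx,cy=100+dx,100+dy
    f=lambda R:cv2.remap(g,(cx+R*np.cos(th)).astype(np.float32)[None],(cy+R*np.sin(th)).astype(np.float32)[None],1)[0]
    best.append(((f(55.5)-f(51)).mean(),cx,cy))
  best.sort(reverse=True);b=np.array(best[:15]);print(n,'nest',best[0],r2w(b[:,1:].mean(0),*c,w,w))
  # collar orange, z .032
  c=(.56,-.001);w=.08
  r=rect(n,I,.032,*c,w,w);hsv=cv2.cvtColor(r,cv2.COLOR_BGR2HSV);m=((hsv[...,1]>190)&(hsv[...,2]>150)).astype(np.uint8)
  k=max(cv2.findContours(m,0,1)[0],key=cv2.contourArea);print('collar',r2w(cv2.minEnclosingCircle(k)[0],*c,w,w),cv2.minEnclosingCircle(k)[1]*.5,r2w(cv2.minAreaRect(k)[0],*c,w,w),np.array(cv2.minAreaRect(k)[1])*.5)
  # guide hole on arm top z=.026
  c=(.515,-.29);w=.1
  r=rect(n,I,.026,*c,w,w);cv2.imwrite(f'pics/gh_{n}.png',cv2.resize(r,None,fx=2,fy=2))
  hsv=cv2.cvtColor(r,cv2.COLOR_BGR2HSV);m=((hsv[...,1]<40)&(hsv[...,2]>150)).astype(np.uint8)
  k=max(cv2.findContours(m,0,1)[0],key=cv2.contourArea);print('arm',r2w(cv2.minAreaRect(k)[0],*c,w,w),np.array(cv2.minAreaRect(k)[1])*.5,cv2.minAreaRect(k)[2])
  m=((hsv[...,1]>60)&(hsv[...,1]<250)).astype(np.uint8)
  mm=np.zeros_like(m);cv2.drawContours(mm,[k],-1,1,-1);m=cv2.morphologyEx(m&cv2.erode(mm,np.ones((5,5))),cv2.MORPH_OPEN,np.ones((3,3)))
  ks=cv2.findContours(m,0,1)[0]
  for q in ks:
    if cv2.contourArea(q)>100: print('hole',r2w(cv2.minAreaRect(q)[0],*c,w,w),np.array(cv2.minAreaRect(q)[1])*.5)
E
python3 -c "
import cv2,numpy as np
cv2.imwrite('pics/gh.png',np.hstack([cv2.imread('pics/gh_top.png'),cv2.imread('pics/gh_side.png')]))"
```

```text
top nest (np.float32(22.647415), np.int64(97), np.int64(97)) [[0.58145 0.07155]]
collar [[ 0.56193976 -0.00164458]] 13.62957763671875 [[ 0.5621     -0.00180001]] [26.24690247 26.24690247]
arm [[ 0.51308527 -0.30014903]] [74.72564697 34.19092178] 15.738801956176758
hole [[ 0.51686885 -0.28744262]] [23.36673164 22.21439934]
side nest (np.float32(9.890208), np.int64(91), np.int64(97)) [[0.58145    0.07421667]]
collar [[0.56225    0.00440417]] 16.773256301879883 [[0.56178342 0.00518073]] [24.01952362 30.43826675]
arm [[ 0.51399973 -0.29450806]] [87.43164825 34.73885345] 15.883854866027832
```

View pics/gh.png

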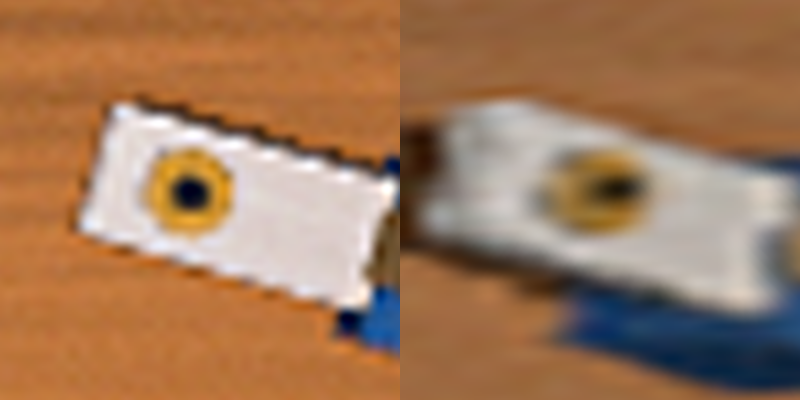

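```bash
cat >> h.py <<'E'
def down(jawdir_xy,):
    z=np.array([*jawdir_xy,0]);z/=np.linalg.norm(z);x=np.array([0,0,-1.]);return np.c_[x,np.cross(z,x),z]
def plan(target,Rt=None):
    s=ctrl.state();Rc=R.from_quat(s['eef_rot']).as_matrix()
    if Rt is None: Rt=Rc
    print('t',round(s['time'],2),'pos',s['ee_pos'].round(4),'F',s['force'].round(1),'w',round(s['gripper_width'],4),'q',s['qpos'].round(2))
    rv=R.from_matrix(Rc.T@Rt).as_rotvec()
    print('dp in current tool (cm)',(Rc.T@(np.array(target)-s['ee_pos'])*100).round(2),'rot',rv.round(4))
    print('dp in target tool (cm)',(Rt.T@(np.array(target)-s['ee_pos'])*100).round(2))
E
python3 - <<'E'
from h import *
s=ctrl.state();print(R.from_quat(s['eef_rot']).as_matrix().round(3))
plan([.505,.3976,.10],down([0,-1]));plan([.505,.3976,.10],down([0,1]))
E
```

```text
[[-0.    -0.933  0.36 ]
 [-0.001  0.36   0.933]
 [-1.     0.    -0.001]]Traceback (most recent call last):
  File "<stdin>", line 3, in <module>
  File "h.py", line 33, in down
    z=np.array([*jawdir_xy,0]);z/=np.linalg.norm(z);x=np.array([0,0,-1.]);return np.c_[x,np.cross(z,x),z]
                               ^^^^^^^^^^^^^^^^^^^^
numpy._core._exceptions._UFuncOutputCastingError: Cannot cast ufunc 'divide' output from dtype('float64') to dtype('int64') with casting rule 'same_kind'
```

```bash
sed -i 's/jawdir_xy,0\]/jawdir_xy,0.]/' h.py
python3 - <<'E'
from h import *
plan([.505,.3976,.10],down([0,1]))
E
```

```text
t 0.1 pos [0.2252 0.5826 0.2139] F [-0.   0.  -0.7] w 0.0917 q [ 1.2   0.35  1.63  0.    1.16 -0.  ]
dp in current tool (cm) [ 11.4  -32.77  -7.15] rot [-3.688e-01 -1.200e-03 -2.000e-04]
dp in target tool (cm) [ 11.39 -27.98 -18.5 ]
```

>>> apply_moves --dp '[[0, 0, 0], [0, 0, 0], [0, 0, 0], [1.2, -3.2, -2.1], [1.2, -4, -2.6], [1.2, -4, -2.6], [1.2, -4, -2.6], [1.2, -4, -2.6], [1.2, -4, -2.6], [1.2, -3, -2]]' --rot '[[-0.123, 0, 0], [-0.123, 0, 0], [-0.123, 0, 0], [0, 0, 0], [0, 0, 0], [0, 0, 0], [0, 0, 0], [0, 0, 0], [0, 0, 0], [0, 0, 0]]' --jaw '[0.8, 0.8, 0.8, 0.8, 0.8, 0.8, 0.8, 0.8, 0.8, 0.8]'

```text
time: 1.1
ee_pos: [0.4893, 0.4101, 0.1298]
eef_rot: [-0.5, 0.5, 0.5, 0.5]
force: [-0.0, -0.2, 0.5]
gripper_width: 0.0738
```

Run:
```python
from h import *
plan([.505,.3976,.010],down([0,1]))
p,d=ctrl.camera('side');crop(p,240,200,440,400,3,'pics/s1.png')
```

```text
t 1.1 pos [0.4893 0.4101 0.1298] F [-0.  -0.2  0.5] w 0.0738 q [ 0.7   0.46  1.68 -0.    1.01 -0.87]
dp in current tool (cm) [11.98 -1.57 -1.25] rot [-0.0007 -0.0004  0.0001]
dp in target tool (cm) [11.98 -1.57 -1.25]
```

View pics/s1.png

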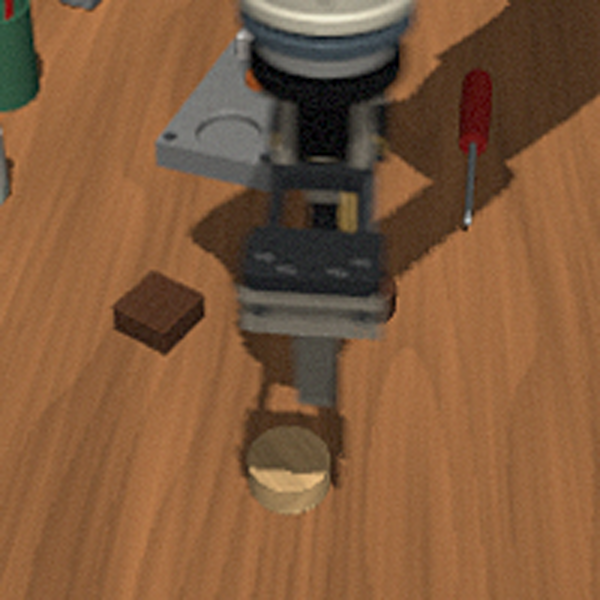

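>>> apply_moves --dp '[[1, -0.8, -0.6], [2, -0.77, -0.65], [2, 0, 0], [1.5, 0, 0], [0, 0, 0], [0, 0, 0]]' --rot '[[0, 0, 0], [0, 0, 0], [0, 0, 0], [0, 0, 0], [0, 0, 0], [0, 0, 0]]' --jaw '[0.8, 0.8, 0.8, 0.8, 0.8, 0.8]'

```text
time: 1.75
ee_pos: [0.5025, 0.4, 0.0656]
eef_rot: [-0.5, 0.5, 0.5, 0.5]
force: [-0.4, 0.5, -0.2]
gripper_width: 0.0733
```

Run:
```python
from h import *
plan([.505,.3976,.010],down([0,1]))
```

```text
t 1.75 pos [0.5025 0.4    0.0656] F [-0.4  0.5 -0.2] w 0.0733 q [ 0.67  0.54  1.7   0.    0.89 -0.9 ]
dp in current tool (cm) [ 5.56 -0.25 -0.24] rot [ 0.001  -0.0002 -0.0004]
dp in target tool (cm) [ 5.56 -0.25 -0.24]
```

>>> apply_moves --dp '[[1.2, -0.25, -0.24], [1.5, 0, 0], [1.5, 0, 0], [1.0, 0, 0], [0.35, 0, 0], [0, 0, 0], [0, 0, 0]]' --rot '[[0, 0, 0], [0, 0, 0], [0, 0, 0], [0, 0, 0], [0, 0, 0], [0, 0, 0], [0, 0, 0]]' --jaw '[0.8, 0.8, 0.8, 0.8, 0.8, 0.8, 0.8]'

```text
time: 2.45
ee_pos: [0.5058, 0.3973, 0.0103]
eef_rot: [0.5, -0.5, -0.5, -0.5]
force: [1.1, 0.7, -0.3]
gripper_width: 0.0736
```

Run:
```python
from h import *
plan([.505,.3976,.010],down([0,1]))
p,d=ctrl.camera('side');crop(p,280,270,400,370,5,'pics/s2.png')
```

```text
t 2.45 pos [0.5058 0.3973 0.0103] F [ 1.1  0.7 -0.3] w 0.0736 q [ 0.66  0.62  1.72 -0.    0.8  -0.91]
dp in current tool (cm) [0.03 0.08 0.03] rot [0.0002 0.0002 0.0002]
dp in target tool (cm) [0.03 0.08 0.03]
```

View pics/s2.png

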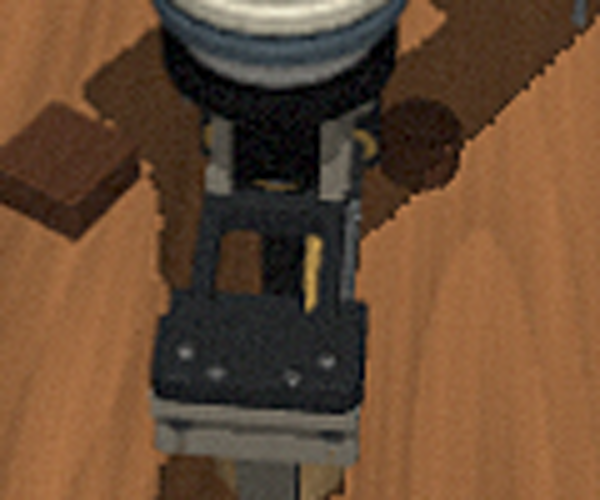

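>>> apply_moves --dp '[[0, 0.06, 0], [0, 0, 0], [0, 0, 0], [0, 0, 0], [0, 0, 0], [0, 0, 0]]' --rot '[[0, 0, 0], [0, 0, 0], [0, 0, 0], [0, 0, 0], [0, 0, 0], [0, 0, 0]]' --jaw '[0.6, 0.4, 0.4, 0.4, 0.4, 0.4]' --force 25

```text
time: 3.1
ee_pos: [0.5051, 0.3973, 0.0104]
eef_rot: [-0.5, 0.5, 0.5, 0.5]
force: [-0.8, -0.1, 3.2]
gripper_width: 0.0492
```

>>> apply_moves --dp '[[-0.5, 0, 0], [-1.5, 0, 0], [-2, 0, 0], [-2, 0, 0], [-2, 0, 0], [-1, 0, 0], [0, 0, 0], [0, 0, 0]]' --rot '[[0, 0, 0], [0, 0, 0], [0, 0, 0], [0, 0, 0], [0, 0, 0], [0, 0, 0], [0, 0, 0], [0, 0, 0]]' --jaw '[0.4, 0.4, 0.4, 0.4, 0.4, 0.4, 0.4, 0.4]'

```text
time: 3.9
ee_pos: [0.5047, 0.397, 0.0999]
eef_rot: [-0.5, 0.5, 0.5, 0.5]
force: [-0.1, 0.6, -0.3]
gripper_width: 0.0491
```

Run:
```python
from h import *
plan([.5813,.0728,.10],down([0,1]))
p,d=ctrl.camera('side');crop(p,270,240,400,365,4.6,'pics/s3.png');np.savez('side3.npz',p=p,d=d)
```

```text
t 3.9 pos [0.5047 0.397  0.0999] F [-0.1  0.6 -0.3] w 0.0491 q [ 0.66  0.5   1.69 -0.    0.96 -0.91]
dp in current tool (cm) [ -0.    -7.65 -32.42] rot [ 0.0002 -0.0001 -0.0001]
dp in target tool (cm) [-1.000e-02 -7.660e+00 -3.242e+01]
```

View pics/s3.png

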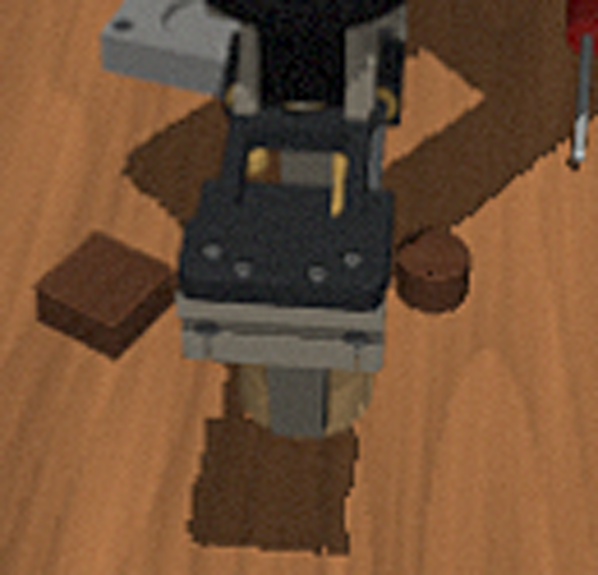

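Run:
```python
from h import *
p=np.load('side3.npz')['p']
ov=cv2.resize(p[240:365,270:400],None,fx=6,fy=6,interpolation=cv2.INTER_CUBIC)[300:,:]
th=np.linspace(0,2*np.pi,200)
for xc,col in((.5047,(0,255,0)),(.5027,(255,0,0))):
  for z in(.0899,.1119):
    q=proj('side',np.c_[xc+.025*np.cos(th),.397+.025*np.sin(th),np.full(200,z)])
    print(xc,z,q[:,0].min(),q[:,0].max())
    q=((q-[270,240]+.5)*6-[0,300]);cv2.polylines(ov,[q.astype(int)],True,col,1)
for y in(.397+.0246+.018,):
  q=proj('side',[[.5047+s*.01,y,.1] for s in(-1,1)]);print('finger',q)
  q=((q-[270,240]+.5)*6-[0,300]);cv2.polylines(ov,[q.astype(int)],False,(0,0,255),1)
cv2.imwrite('pics/s3o.png',ov)
```

```text
0.5047 0.0899 321.5818599881158 350.93271548702927
0.5047 0.1119 321.3310028923446 351.159629936982
0.5027 0.0899 322.74738512349387 352.10863630810417
0.5027 0.1119 322.51561775534293 352.3547962176432
finger [[340.24153962 339.97150344]
 [327.86061577 339.08318287]]
```

View pics/s3o.png

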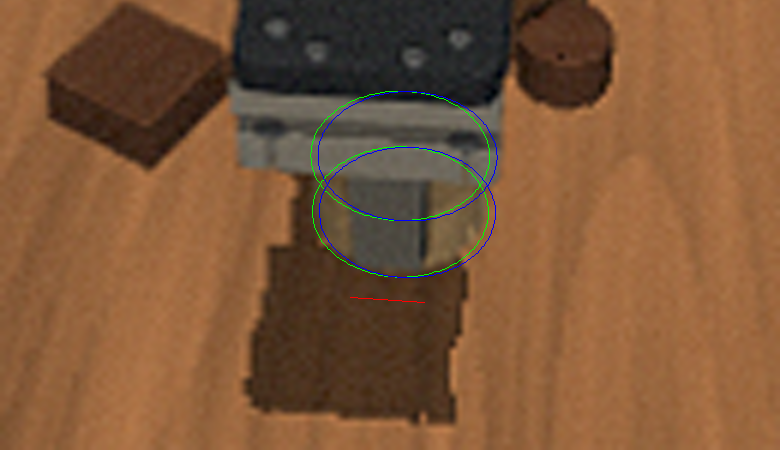

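>>> apply_moves --dp '[[0, -0.4, -1.6], [0, -0.8, -3.3], [0, -0.8, -3.4], [0, -0.8, -3.4], [0, -0.8, -3.4], [0, -0.8, -3.4], [0, -0.8, -3.4], [0, -0.8, -3.4], [0, -0.8, -3.4], [0, -0.6, -2.5]]' --rot '[[0, 0, 0], [0, 0, 0], [0, 0, 0], [0, 0, 0], [0, 0, 0], [0, 0, 0], [0, 0, 0], [0, 0, 0], [0, 0, 0], [0, 0, 0]]' --jaw '[0.4, 0.4, 0.4, 0.4, 0.4, 0.4, 0.4, 0.4, 0.4, 0.4]'

```text
time: 4.95
ee_pos: [0.5784, 0.082, 0.0992]
eef_rot: [-0.5, 0.501, 0.5, 0.5]
force: [0.3, 0.4, -0.2]
gripper_width: 0.0486
```

>>> apply_moves --dp '[[0, 0, 0], [0, 0, 0]]' --rot '[[0, 0, 0], [0, 0, 0]]' --jaw '[0.4, 0.4]'

```text
time: 5.15
ee_pos: [0.5783, 0.084, 0.0994]
eef_rot: [-0.499, 0.501, 0.5, 0.5]
force: [0.0, -0.3, -0.3]
gripper_width: 0.0488
```

Run:
```python
from h import *
plan([.5815,.0722,.10],down([0,1]))
```

```text
t 5.15 pos [0.5783 0.084  0.0994] F [ 0.  -0.3 -0.3] w 0.0488 q [ 0.14  0.42  1.82  0.    0.9  -1.43]
dp in current tool (cm) [-0.06 -0.32 -1.18] rot [-0.0017 -0.0001 -0.0014]
dp in target tool (cm) [-0.06 -0.32 -1.18]
```

>>> apply_moves --dp '[[0.5, -0.16, -0.6], [1.5, -0.16, -0.58], [1.5, 0, 0], [1.5, 0, 0], [0.5, 0, 0], [0, 0, 0], [0, 0, 0]]' --rot '[[0, 0, 0], [0, 0, 0], [0, 0, 0], [0, 0, 0], [0, 0, 0], [0, 0, 0], [0, 0, 0]]' --jaw '[0.4, 0.4, 0.4, 0.4, 0.4, 0.4, 0.4]'

```text
time: 5.85
ee_pos: [0.5823, 0.0736, 0.045]
eef_rot: [-0.5, 0.5, 0.5, 0.5]
force: [0.1, -0.3, 0.0]
gripper_width: 0.049
```

Run:
```python
from h import *
for i in range(2): plan([.5815,.0722,.026],down([0,1])); p,d=ctrl.camera('side')
crop(p,270,180,380,280,5,'pics/s4.png');np.savez('side4.npz',p=p,d=d)
```

```text
t 5.85 pos [0.5823 0.0736 0.045 ] F [ 0.1 -0.3  0. ] w 0.049 q [ 0.12  0.5   1.84  0.    0.8  -1.45]
dp in current tool (cm) [ 1.9   0.08 -0.14] rot [ 0.0005 -0.     -0.0002]
dp in target tool (cm) [ 1.9   0.08 -0.14]
t 5.9 pos [0.5826 0.0736 0.0454] F [ 0.  -0.2  0.5] w 0.0489 q [ 0.12  0.5   1.84  0.    0.8  -1.45]
dp in current tool (cm) [ 1.94  0.11 -0.14] rot [0.0004 0.0001 0.0006]
dp in target tool (cm) [ 1.94  0.11 -0.14]
```

View pics/s4.png

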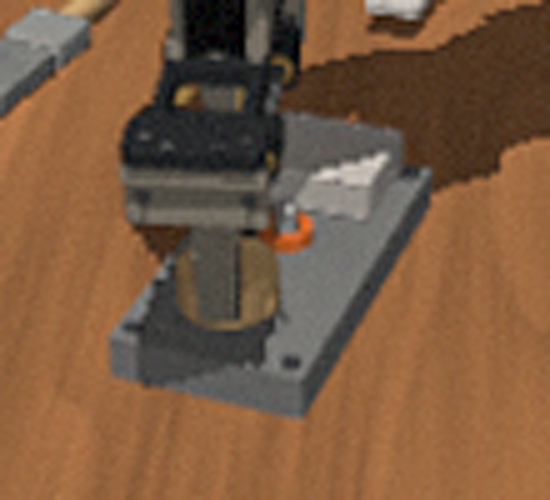

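>>> apply_moves --dp '[[0.2, 0.1, -0.14], [0.4, 0, 0], [0.4, 0, 0], [0.2, 0, 0], [0.1, 0, 0], [0.1, 0, 0], [0, 0, 0]]' --rot '[[0, 0, 0], [0, 0, 0], [0, 0, 0], [0, 0, 0], [0, 0, 0], [0, 0, 0], [0, 0, 0]]' --jaw '[0.4, 0.4, 0.4, 0.4, 0.4, 0.4, 0.4]'

```text
time: 6.65
ee_pos: [0.5812, 0.0719, 0.031]
eef_rot: [-0.5, 0.5, 0.5, 0.5]
force: [-0.5, -0.2, -0.3]
gripper_width: 0.0486
```

Run:
```python
from h import *
plan([.5815,.0722,.026],down([0,1]))
```

```text
t 6.65 pos [0.5812 0.0719 0.031 ] F [-0.5 -0.2 -0.3] w 0.0486 q [ 0.12  0.52  1.85 -0.    0.77 -1.45]
dp in current tool (cm) [ 0.5  -0.03  0.03] rot [ 0.0002 -0.     -0.0001]
dp in target tool (cm) [ 0.5  -0.03  0.03]
```

>>> apply_moves --dp '[[0.1, 0, 0], [0.1, 0, 0], [0.1, 0, 0], [0.1, 0, 0], [0, 0, 0]]' --rot '[[0, 0, 0], [0, 0, 0], [0, 0, 0], [0, 0, 0], [0, 0, 0]]' --jaw '[0.4, 0.4, 0.4, 0.4, 0.4]'

```text
time: 7.15
ee_pos: [0.5811, 0.0719, 0.0269]
eef_rot: [-0.5, 0.5, 0.5, 0.5]
force: [0.3, -0.1, 0.5]
gripper_width: 0.0488
```

Down 7 mm into the nest without contact force. Release with a limited opening and lift straight up.

>>> apply_moves --dp '[[0.05, 0, 0], [0, 0, 0], [0, 0, 0], [0, 0, 0], [-0.5, 0, 0], [-1.5, 0, 0], [-3, 0, 0], [-3, 0, 0], [-3, 0, 0], [-1, 0, 0]]' --rot '[[0, 0, 0], [0, 0, 0], [0, 0, 0], [0, 0, 0], [0, 0, 0], [0, 0, 0], [0, 0, 0], [0, 0, 0], [0, 0, 0], [0, 0, 0]]' --jaw '[0.6, 0.64, 0.64, 0.64, 0.64, 0.64, 0.64, 0.64, 0.64, 0.64]'

```text
time: 8.15
ee_pos: [0.5831, 0.0722, 0.1509]
eef_rot: [-0.501, 0.498, 0.499, 0.502]
force: [0.3, 0.4, -0.8]
gripper_width: 0.0585
```

Run:
```python
from h import *
ax=np.array([np.sin(np.radians(16)),np.cos(np.radians(16))])
# jaw perpendicular to arm axis
for sgn in(1,-1): plan([.4968,-.358,.15],down(np.array([ax[1],-ax[0]])*sgn))
p,d=ctrl.camera('side');crop(p,270,160,400,280,4.6,'pics/s5.png');np.savez('side5.npz',p=p,d=d)
```

```text
t 8.15 pos [0.5831 0.0722 0.1509] F [ 0.3  0.4 -0.8] w 0.0585 q [ 0.12  0.36  1.78 -0.    1.   -1.45]
dp in current tool (cm) [ 1.000e-02  8.640e+00 -4.302e+01] rot [1.8502 0.0056 0.0032]
dp in target tool (cm) [  0.09 -43.73   3.56]
t 8.15 pos [0.5831 0.0722 0.1509] F [ 0.3  0.4 -0.8] w 0.0585 q [ 0.12  0.36  1.78 -0.    1.   -1.45]
dp in current tool (cm) [ 1.000e-02  8.640e+00 -4.302e+01] rot [-1.2914 -0.003   0.0052]
dp in target tool (cm) [ 0.09 43.73 -3.56]
```

View pics/s5.png

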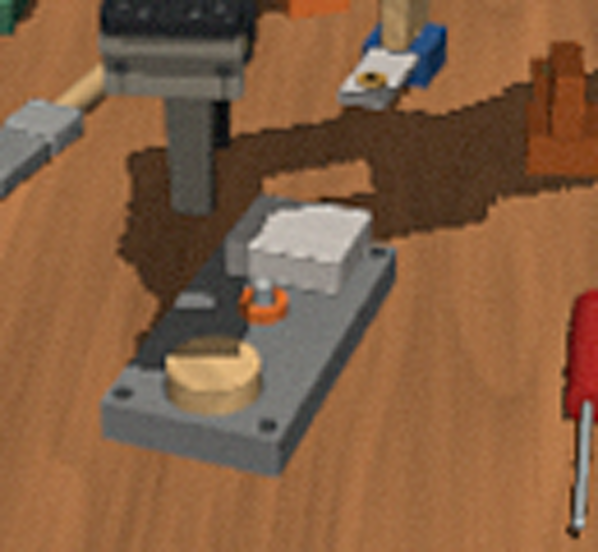

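>>> apply_moves --dp '[[0, 0, 0], [0, 0, 0], [0, 0, 0], [0, 0, 0], [0, 0, 0], [0, 0, 0], [0, 0, 0], [0, 0, 0], [0, 0, 0], [0, 0, 0]]' --rot '[[0.148, 0, 0], [0.148, 0, 0], [0.148, 0, 0], [0.148, 0, 0], [0.148, 0, 0], [0.148, 0, 0], [0.148, 0, 0], [0.148, 0, 0], [0.148, 0, 0], [0.148, 0, 0]]' --jaw '[0.64, 0.64, 0.64, 0.64, 0.64, 0.64, 0.64, 0.64, 0.64, 0.64]'

```text
time: 9.2
ee_pos: [0.5805, 0.0719, 0.1456]
eef_rot: [-0.03, 0.707, 0.03, 0.706]
force: [-0.3, -0.2, 0.3]
gripper_width: 0.0591
```

>>> apply_moves --dp '[[0, 0, 0], [0, 0, 0], [0, 0, 0], [0, 0, 0]]' --rot '[[0.123, 0, 0], [0.123, 0, 0], [0.123, 0, 0], [0, 0, 0]]' --jaw '[0.64, 0.64, 0.64, 0.64]'

```text
time: 9.6
ee_pos: [0.5806, 0.0719, 0.1457]
eef_rot: [0.098, 0.701, -0.099, 0.7]
force: [-0.2, -0.2, 0.1]
gripper_width: 0.0586
```

Run:
```python
from h import *
ax=np.array([np.sin(np.radians(16)),np.cos(np.radians(16))])
plan([.4968,-.358,.15],down(np.array([ax[1],-ax[0]])))
```

```text
t 9.6 pos [0.5806 0.0719 0.1457] F [-0.2 -0.2  0.1] w 0.0586 q [0.12 0.37 1.78 0.   0.99 0.4 ]
dp in current tool (cm) [ -0.41 -43.63   3.82] rot [-0.0006 -0.0013  0.0005]
dp in target tool (cm) [ -0.43 -43.63   3.8 ]
```

>>> apply_moves --dp '[[0, -2.5, 0.2], [0, -4.7, 0.4], [0, -4.7, 0.4], [0, -4.7, 0.4], [0, -4.7, 0.4], [0, -4.7, 0.4], [0, -4.7, 0.4], [0, -4.7, 0.4], [0, -4.7, 0.4], [0, -3.3, 0.4]]' --rot '[[0, 0, 0], [0, 0, 0], [0, 0, 0], [0, 0, 0], [0, 0, 0], [0, 0, 0], [0, 0, 0], [0, 0, 0], [0, 0, 0], [0, 0, 0]]' --jaw '[0.64, 0.64, 0.64, 0.64, 0.64, 0.64, 0.64, 0.64, 0.64, 0.64]'

```text
time: 10.6
ee_pos: [0.4974, -0.3584, 0.146]
eef_rot: [0.097, 0.701, -0.097, 0.7]
force: [0.7, -0.2, 0.1]
gripper_width: 0.0588
```

>>> apply_moves --dp '[[0, 0, 0], [0, 0, 0]]' --rot '[[0, 0, 0], [0, 0, 0]]' --jaw '[0.64, 0.64]'

```text
time: 10.8
ee_pos: [0.498, -0.3558, 0.1458]
eef_rot: [0.098, 0.701, -0.097, 0.7]
force: [0.1, 0.7, 0.4]
gripper_width: 0.0593
```

Run:
```python
from h import *
ax=np.array([np.sin(np.radians(16)),np.cos(np.radians(16))])
plan([.4968,-.358,.033],down(np.array([ax[1],-ax[0]])))
p,d=ctrl.camera('side');np.savez('side6.npz',p=p,d=d)
q,d=ctrl.camera('top');np.savez('top6.npz',p=q,d=d)
a=cv2.resize(p[110:230,290:410],None,fx=3.3,fy=3.3,interpolation=2);b=cv2.resize(q[175:295,380:500],None,fx=3.3,fy=3.3,interpolation=2)
cv2.imwrite('pics/s6.png',np.hstack([a,b]))
P=cloud('top',np.load('top6.npz')['d'])
uv=proj('top',[[.5813,.0722,.038]])[0].round().astype(int);print('disc top z',P[uv[1]-2:uv[1]+3,uv[0]-2:uv[0]+3,2].mean())
r=rect('top',q,.038,.58,.07,.09,.09);hsv=cv2.cvtColor(r,cv2.COLOR_BGR2HSV);m=((hsv[...,1]>50)&(hsv[...,2]>120)).astype(np.uint8);k=max(cv2.findContours(m,0,1)[0],key=cv2.contourArea);print(r2w(cv2.minAreaRect(k)[0],.58,.07,.09,.09),np.array(cv2.minAreaRect(k)[1])*.5)
```

```text
t 10.8 pos [ 0.498  -0.3558  0.1458] F [0.1 0.7 0.4] w 0.0593 q [-0.62  0.4   1.72  0.    1.02 -0.35]
dp in current tool (cm) [11.28 -0.25 -0.04] rot [ 0.0021 -0.0012 -0.0008]
dp in target tool (cm) [11.28 -0.24 -0.06]
disc top z 0.03775565381289897
[[0.58125 0.0705 ]] [49.  50.5]
```

View pics/s6.png

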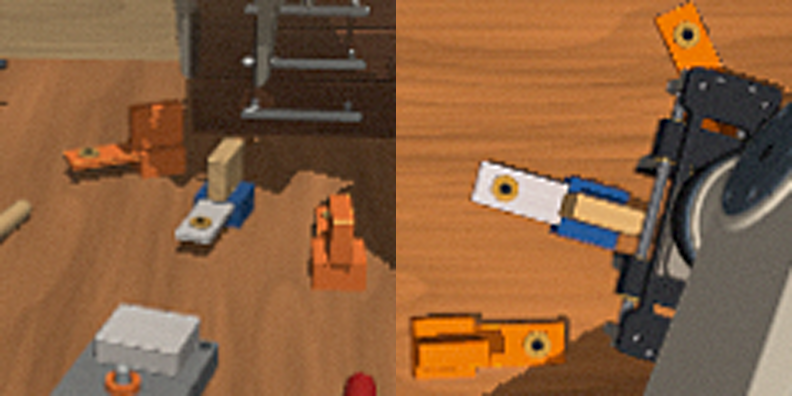

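>>> apply_moves --dp '[[1, -0.25, 0], [2, 0, 0], [2, 0, 0], [2, 0, 0], [2, 0, 0], [1.5, 0, 0], [0.7, 0, 0], [0, 0, 0], [0, 0, 0]]' --rot '[[0, 0, 0], [0, 0, 0], [0, 0, 0], [0, 0, 0], [0, 0, 0], [0, 0, 0], [0, 0, 0], [0, 0, 0], [0, 0, 0]]' --jaw '[0.64, 0.64, 0.64, 0.64, 0.64, 0.64, 0.64, 0.64, 0.64]'

```text
time: 11.8
ee_pos: [0.4984, -0.3583, 0.035]
eef_rot: [0.098, 0.7, -0.098, 0.7]
force: [-0.7, 0.0, 0.7]
gripper_width: 0.0585
```

Run:
```python
from h import *
ax=np.array([np.sin(np.radians(16)),np.cos(np.radians(16))])
plan([.4968,-.358,.033],down(np.array([ax[1],-ax[0]])))
p,d=ctrl.camera('side')
a=cv2.resize(p[110:230,290:410],None,fx=4.5,fy=4.5,interpolation=2)
cv2.imwrite('pics/s7.png',a)
```

```text
t 11.8 pos [ 0.4984 -0.3583  0.035 ] F [-0.7  0.   0.7] w 0.0585 q [-0.63  0.55  1.78 -0.    0.81 -0.35]
dp in current tool (cm) [ 0.2  -0.02 -0.16] rot [0.0017 0.0006 0.0002]
dp in target tool (cm) [ 0.2  -0.02 -0.16]
```

View pics/s7.png

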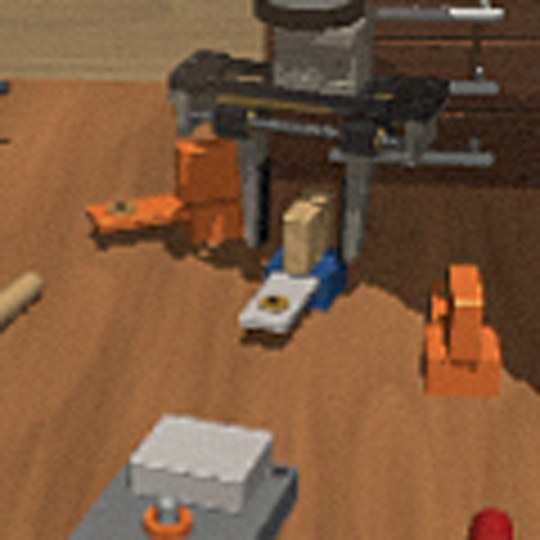

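>>> apply_moves --dp '[[0.2, 0, -0.1], [0, 0, 0], [0, 0, 0], [0, 0, 0], [0, 0, 0], [0, 0, 0], [0, 0, 0], [0, 0, 0]]' --rot '[[0, 0, 0], [0, 0, 0], [0, 0, 0], [0, 0, 0], [0, 0, 0], [0, 0, 0], [0, 0, 0], [0, 0, 0]]' --jaw '[0.64, 0.4, 0.3, 0.15, 0.15, 0.15, 0.15, 0.15]' --force 45

```text
time: 12.65
ee_pos: [0.4968, -0.3579, 0.0326]
eef_rot: [0.098, 0.7, -0.098, 0.7]
force: [-1.8, -0.3, 2.2]
gripper_width: 0.0197
```

>>> apply_moves --dp '[[-0.5, 0, 0], [-1.5, 0, 0], [-2, 0, 0], [-2, 0, 0], [-2, 0, 0], [-1, 0, 0], [0, 0, 0], [0, 0, 0]]' --rot '[[0, 0, 0], [0, 0, 0], [0, 0, 0], [0, 0, 0], [0, 0, 0], [0, 0, 0], [0, 0, 0], [0, 0, 0]]' --jaw '[0.15, 0.15, 0.15, 0.15, 0.15, 0.15, 0.15, 0.15]'

```text
time: 13.45
ee_pos: [0.4968, -0.3578, 0.1224]
eef_rot: [0.098, 0.7, -0.098, 0.7]
force: [-0.6, 0.4, -2.7]
gripper_width: 0.0196
```

Run:
```python
from h import *
a=np.radians(14.93);ax=np.array([np.sin(a),np.cos(a)])
nest=np.array([.5813,.0720]);L=nest-.133*ax;pin=nest-.075*ax;print('ledge',L,'pin',pin)
plan([*L,.123],down(np.array([ax[1],-ax[0]])))
p,d=ctrl.camera('side');q,e=ctrl.camera('top');np.savez('side8.npz',p=p,d=d);np.savez('top8.npz',p=q,d=e)
a=cv2.resize(p[110:230,290:410],None,fx=3.3,fy=3.3,interpolation=2);b=cv2.resize(q[175:295,380:500],None,fx=3.3,fy=3.3,interpolation=2)
cv2.imwrite('pics/s8.png',np.hstack([a,b]))
```

```text
ledge [ 0.54703405 -0.05651009] pin [ 5.61977094e-01 -4.68098433e-04]
t 13.45 pos [ 0.4968 -0.3578  0.1224] F [-0.6  0.4 -2.7] w 0.0196 q [-0.63  0.43  1.74  0.    0.97 -0.35]
dp in current tool (cm) [-0.06 30.35 -3.43] rot [-0.0174 -0.0001 -0.0001]
dp in target tool (cm) [-0.06 30.4  -2.91]
```

View pics/s8.png

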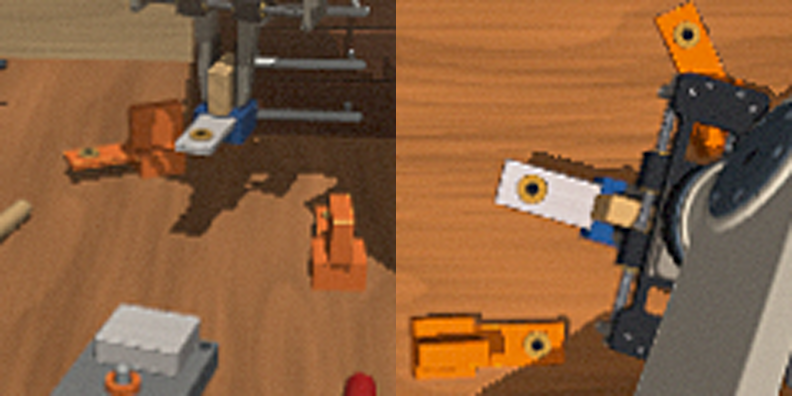

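```bash
cat >> h.py <<'E'
def armfit(n,I,z,c,w=.12,name=None,vmin=150,smax=40):
    r=rect(n,I,z,*c,w,w);hsv=cv2.cvtColor(r,cv2.COLOR_BGR2HSV);m=((hsv[...,1]<smax)&(hsv[...,2]>vmin)).astype(np.uint8)
    k=max(cv2.findContours(cv2.morphologyEx(m,2,np.ones((5,5))),0,1)[0],key=cv2.contourArea)
    b=cv2.minAreaRect(k);print(n,'arm rect',r2w(b[0],*c,w,w).round(4),np.array(b[1])*.5,b[2])
    mb=((hsv[...,1]>110)&(hsv[...,0]>10)&(hsv[...,0]<30)).astype(np.uint8);mm=np.zeros_like(mb);cv2.drawContours(mm,[cv2.convexHull(k)],-1,1,-1)
    md=(hsv[...,2]<70).astype(np.uint8)
    mb=(mb|md)&cv2.erode(mm,np.ones((15,15)))
    for q in cv2.findContours(mb,0,1)[0]:
        if cv2.contourArea(q)>150: print(' hole',r2w(cv2.minEnclosingCircle(q)[0],*c,w,w).round(4),cv2.minEnclosingCircle(q)[1]*.5,r2w(cv2.minAreaRect(q)[0],*c,w,w).round(4))
    cv2.drawContours(r,[k],-1,(255,0,0),1)
    if name: cv2.imwrite(name,cv2.resize(r,None,fx=2,fy=2))
E
python3 - <<'E'
from h import *
armfit('top',np.load('top0.npz')['p'],.026,(.515,-.29),name='pics/a0.png')
armfit('top',np.load('top8.npz')['p'],.1158,(.515,-.29),name='pics/a8.png')
cv2.imwrite('pics/a.png',np.hstack([cv2.resize(cv2.imread('pics/a%d.png'%i),(400,400)) for i in(0,8)]))
E
```

```text
top arm rect [[ 0.5133 -0.2998]] [73.90022278 34.03987503] 16.03994369506836
 hole [[ 0.517  -0.2875]] 10.901694297790527 [[ 0.5168 -0.2872]]
top arm rect [[ 0.5137 -0.2998]] [74.70713043 34.16739273] 15.802515029907227
 hole [[ 0.5173 -0.2873]] 11.083697319030762 [[ 0.5172 -0.2875]]
```

View pics/a.png

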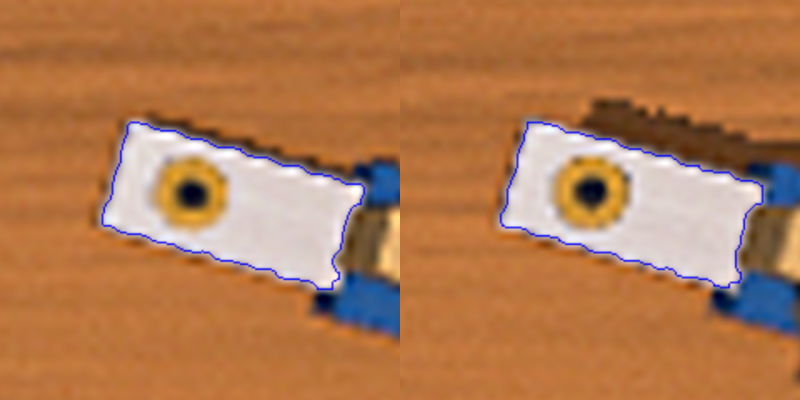

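>>> apply_moves --dp '[[0, 0, 0], [0, 2, -0.2], [0, 3.5, -0.35], [0, 3.5, -0.35], [0, 3.5, -0.35], [0, 3.5, -0.35], [0, 3.5, -0.35], [0, 3.5, -0.35], [0, 3.5, -0.3], [0, 2.5, -0.2]]' --rot '[[-0.0174, 0, 0], [0, 0, 0], [0, 0, 0], [0, 0, 0], [0, 0, 0], [0, 0, 0], [0, 0, 0], [0, 0, 0], [0, 0, 0], [0, 0, 0]]' --jaw '[0.15, 0.15, 0.15, 0.15, 0.15, 0.15, 0.15, 0.15, 0.15, 0.15]'

```text
time: 14.55
ee_pos: [0.5442, -0.0676, 0.1222]
eef_rot: [0.092, 0.701, -0.091, 0.701]
force: [0.6, -0.1, -3.7]
gripper_width: 0.0198
```

>>> apply_moves --dp '[[0, 0, 0], [0, 0, 0]]' --rot '[[0, 0, 0], [0, 0, 0]]' --jaw '[0.15, 0.15]'

```text
time: 14.75
ee_pos: [0.5442, -0.0695, 0.1223]
eef_rot: [0.091, 0.701, -0.091, 0.701]
force: [0.0, -1.1, -2.9]
gripper_width: 0.0199
```

```bash
cat >> h.py <<'E'
_a=np.radians(14.93);AX=np.array([np.sin(_a),np.cos(_a)]);NEST=np.array([.5813,.0720]);PIN=NEST-.075*AX;LEDGE=NEST-.133*AX
RG=down([AX[1],-AX[0]])
def fx():
    s=ctrl.state();d=s['ee_pos'][:2]-PIN;R_=R.from_quat(s['eef_rot']).as_matrix()
    print('fixture frame rel pin: along %.4f lat(tool z) %.4f  z %.4f under %.4f'%(d@AX,d@RG[:2,2],s['ee_pos'][2],s['ee_pos'][2]-.0326),'F',s['force'].round(1),'tau',s['ft_torque'].round(2),'w',round(s['gripper_width'],4),'rot err',R.from_matrix(R_.T@RG).as_rotvec().round(4),'t',round(s['time'],2))
E
python3 - <<'E'
from h import *
fx();plan([*(LEDGE+.0005*AX),.0796],RG)
p,d=ctrl.camera('side');q,e=ctrl.camera('top');np.savez('side9.npz',p=p,d=d);np.savez('top9.npz',p=q,d=e)
fx()
a=cv2.resize(p[150:270,270:390],None,fx=3.3,fy=3.3,interpolation=2);b=cv2.resize(q[160:280,250:370],None,fx=3.3,fy=3.3,interpolation=2)
cv2.imwrite('pics/s9.png',np.hstack([a,b]))
E
```

```text
fixture frame rel pin: along -0.0713 lat(tool z) 0.0006  z 0.1223 under 0.0897 F [ 0.  -1.1 -2.9] tau [-0.1   0.08 -0.02] w 0.0199 rot err [ 0.002  -0.0008  0.0002] t 14.75
t 14.75 pos [ 0.5442 -0.0695  0.1223] F [ 0.  -1.1 -2.9] w 0.0199 q [-0.13  0.34  1.88 -0.    0.92  0.13]
dp in current tool (cm) [ 4.27  1.38 -0.06] rot [ 0.002  -0.0008  0.0002]
dp in target tool (cm) [ 4.27  1.38 -0.06]
fixture frame rel pin: along -0.0725 lat(tool z) 0.0010  z 0.1224 under 0.0898 F [-0.1 -0.1 -4.3] tau [-0.14  0.13 -0.06] w 0.0198 rot err [ 0.0001 -0.0004  0.0003] t 14.85
```

View pics/s9.png

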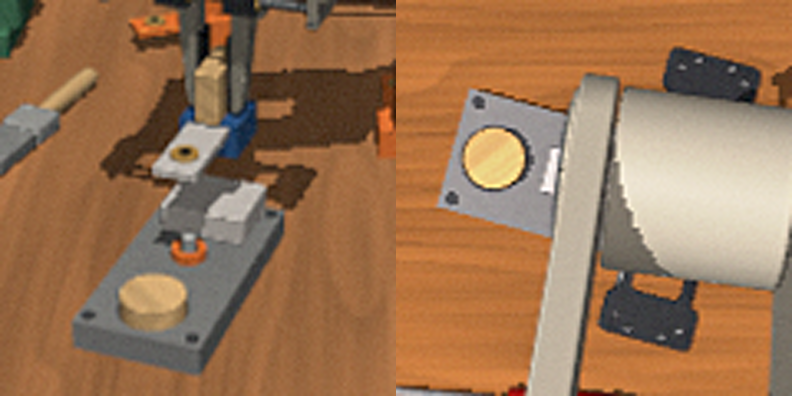

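>>> apply_moves --dp '[[0.5, 0.7, -0.04], [1, 0.7, -0.04], [1, 0, 0], [0.8, 0, 0], [0.5, 0, 0], [0.2, 0, 0], [0, 0, 0], [0, 0, 0]]' --rot '[[0, 0, 0], [0, 0, 0], [0, 0, 0], [0, 0, 0], [0, 0, 0], [0, 0, 0], [0, 0, 0], [0, 0, 0]]' --jaw '[0.15, 0.15, 0.15, 0.15, 0.15, 0.15, 0.15, 0.15]'

```text
time: 15.65
ee_pos: [0.5477, -0.0569, 0.0828]
eef_rot: [0.092, 0.701, -0.092, 0.701]
force: [0.1, -0.4, -3.0]
gripper_width: 0.0196
```

Run:
```python
from h import *
fx()
p,d=ctrl.camera('side');np.savez('side10.npz',p=p,d=d);fx()
cv2.imwrite('pics/s10.png',cv2.resize(p[150:270,270:390],None,fx=5,fy=5,interpolation=2))
s=ctrl.state();z=s['ee_pos'][2]-.0326+.026
armfit('side',p,z,(.566,.015),name='pics/a10.png',vmin=120)
```

```text
fixture frame rel pin: along -0.0582 lat(tool z) 0.0008  z 0.0828 under 0.0502 F [ 0.1 -0.4 -3. ] tau [-0.07 -0.01  0.04] w 0.0196 rot err [-0.0002  0.0004 -0.    ] t 15.65
fixture frame rel pin: along -0.0582 lat(tool z) 0.0008  z 0.0829 under 0.0503 F [ 0.9  1.  -4.1] tau [-0.11  0.11  0.04] w 0.0199 rot err [-0.0001  0.0006 -0.0001] t 15.7
side arm rect [[0.5641 0.0066]] [88.63546753 36.50655365] 13.425809860229492
 hole [[0.5677 0.0111]] 11.844029426574707 [[0.568 0.011]]
```

View pics/s10.png

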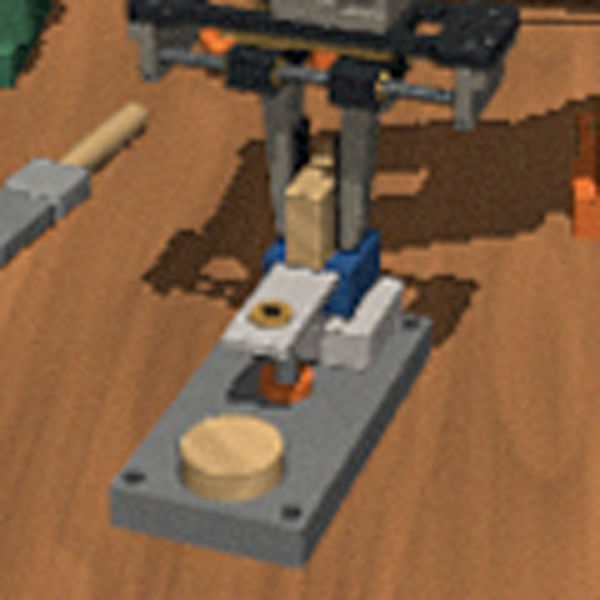

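View pics/a10.png

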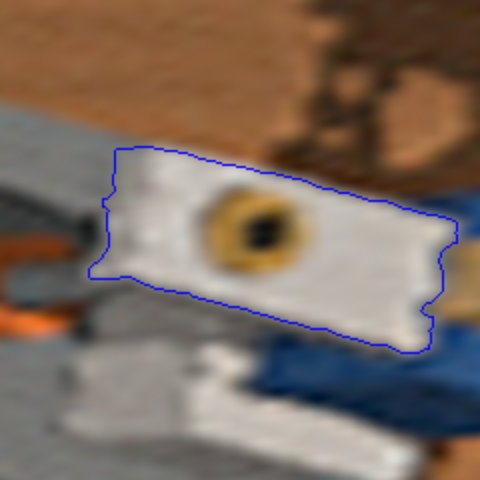

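Run:
```python
from h import *
for f in('side0','side8','side9','side10'):
    D=np.load(f+'.npz');P=cloud('side',D['d'])
    if f!='side10':
        zz,c={'side0':(.026,(.517,-.29)),'side8':(.1158,(.517,-.29)),'side9':(.1158,(.563,.003))}[f]
        armfit('side',D['p'],zz,c,vmin=120,name=f'pics/b_{f}.png')
D=np.load('side10.npz');P=cloud('side',D['d'])
hsv=cv2.cvtColor(D['p'],cv2.COLOR_BGR2HSV)
# arm pixels
for (u,v) in((325,207),(330,212),(320,212),(332,207)):
    print(u,v,P[v-1:v+2,u-1:u+2].reshape(-1,3).mean(0).round(4))
print('disc',P[239:243,313:318].reshape(-1,3).mean(0), 'ledge',P[210:213,346:348].reshape(-1,3).mean(0),'deck',P[228,345],P[232,340])
```

```text
side arm rect [[ 0.514  -0.2941]] [90.41268921 36.8812027 ] 15.478638648986816
 hole [[ 0.5164 -0.2899]] 11.449716567993164 [[ 0.5168 -0.2895]]
side arm rect [[ 0.5148 -0.2943]] [92.59658051 36.74399185] 15.452010154724121
 hole [[ 0.5168 -0.2925]] 12.612048149108887 [[ 0.5175 -0.2922]]
side arm rect [[ 0.5605 -0.0057]] [88.89930725 37.13383865] 13.033355712890625
 hole [[ 0.5638 -0.0017]] 12.093436241149902 [[ 0.5643 -0.0014]]
325 207 [ 0.5674 -0.0143  0.0766]
330 212 [0.5524 0.0083 0.0761]
320 212 [0.5769 0.0138 0.0782]
332 207 [ 0.5495 -0.0149  0.077 ]
disc [0.58222344 0.08066778 0.03822587] ledge [ 0.51437027 -0.04925411  0.04604579] deck [0.51484605 0.00257726 0.02642709] [0.52653583 0.01787964 0.0237364 ]
```

>>> apply_moves --dp '[[0.1, 0, -0.08], [0.1, 0, 0], [0.1, 0, 0], [0.05, 0, 0], [0.05, 0, 0], [0, 0, 0]]' --rot '[[0, 0, 0], [0, 0, 0], [0, 0, 0], [0, 0, 0], [0, 0, 0], [0, 0, 0]]' --jaw '[0.15, 0.15, 0.15, 0.15, 0.15, 0.15]'

```text
time: 16.3
ee_pos: [0.5468, -0.0566, 0.0795]
eef_rot: [0.092, 0.701, -0.092, 0.701]
force: [-3.6, 0.5, 8.6]
gripper_width: 0.0198
```

Run:
```python
from h import *
fx()
```

```text
fixture frame rel pin: along -0.0581 lat(tool z) -0.0003  z 0.0795 under 0.0469 F [-3.6  0.5  8.6] tau [0.02 0.77 0.03] w 0.0198 rot err [0.     0.0001 0.    ] t 16.3
```

>>> apply_moves --dp '[[-0.03, 0.3, 0], [0, 0.5, 0], [0, 0.6, 0], [0, 0.6, 0], [0, 0.6, 0], [0, 0.6, 0], [0, 0.5, 0], [0, 0.3, 0], [0, 0, 0]]' --rot '[[0, 0, 0], [0, 0, 0], [0, 0, 0], [0, 0, 0], [0, 0, 0], [0, 0, 0], [0, 0, 0], [0, 0, 0], [0, 0, 0]]' --jaw '[0.15, 0.15, 0.15, 0.15, 0.15, 0.15, 0.15, 0.15, 0.15]'

```text
time: 17.2
ee_pos: [0.5577, -0.0178, 0.0795]
eef_rot: [0.091, 0.701, -0.092, 0.702]
force: [-0.9, -2.8, 6.3]
gripper_width: 0.0197
```

Run:
```python
from h import *
fx()
p,d=ctrl.camera('side');np.savez('side11.npz',p=p,d=d);fx()
cv2.imwrite('pics/s11.png',cv2.resize(p[150:270,270:390],None,fx=5,fy=5,interpolation=2))
```

```text
fixture frame rel pin: along -0.0179 lat(tool z) 0.0004  z 0.0795 under 0.0469 F [-0.9 -2.8  6.3] tau [-0.92  0.44 -0.03] w 0.0197 rot err [0.0008 0.0013 0.0005] t 17.2
fixture frame rel pin: along -0.0179 lat(tool z) 0.0004  z 0.0795 under 0.0469 F [-0.8 -3.   6.8] tau [-0.88  0.41  0.01] w 0.0195 rot err [0.0006 0.0013 0.0003] t 17.25
```

View pics/s11.png

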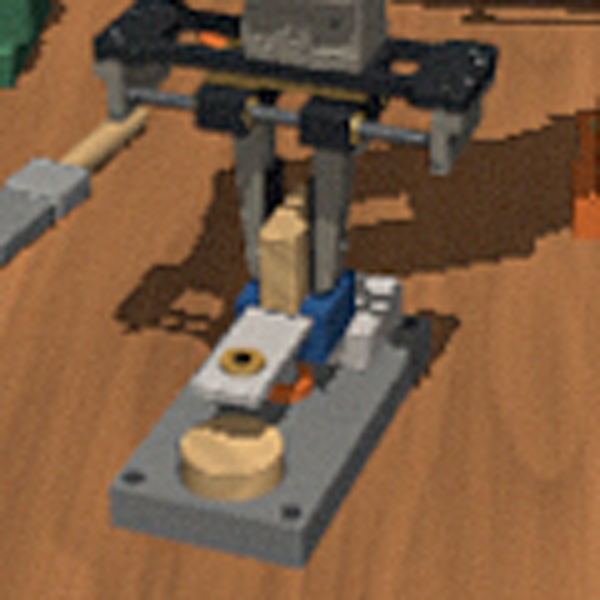

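>>> apply_moves --dp '[[0, 0.3, 0], [0, 0.4, 0], [0, 0.4, 0], [0, 0.3, 0], [0, 0.25, 0], [0, 0, 0]]' --rot '[[0, 0, 0], [0, 0, 0], [0, 0, 0], [0, 0, 0], [0, 0, 0], [0, 0, 0]]' --jaw '[0.15, 0.15, 0.15, 0.15, 0.15, 0.15]'

```text
time: 17.85
ee_pos: [0.5611, -0.0013, 0.0784]
eef_rot: [0.092, 0.701, -0.092, 0.701]
force: [-0.2, 0.9, -3.1]
gripper_width: 0.0194
```

Run:
```python
from h import *
fx()
```

```text
fixture frame rel pin: along -0.0010 lat(tool z) -0.0007  z 0.0784 under 0.0458 F [-0.2  0.9 -3.1] tau [-0.13  0.13  0.03] w 0.0194 rot err [ 0.0001 -0.0008 -0.0004] t 17.85
```

>>> apply_moves --dp '[[0, 0.15, 0.05], [0.1, 0, 0], [0.1, 0, 0], [0.1, 0, 0], [0.1, 0, 0], [0, 0, 0]]' --rot '[[0, 0, 0], [0, 0, 0], [0, 0, 0], [0, 0, 0], [0, 0, 0], [0, 0, 0]]' --jaw '[0.15, 0.15, 0.15, 0.15, 0.15, 0.15]'

```text
time: 18.45
ee_pos: [0.562, -0.0007, 0.0747]
eef_rot: [0.092, 0.701, -0.092, 0.701]
force: [-0.1, -0.6, -3.0]
gripper_width: 0.0192
```

Run:
```python
from h import *
fx()
```

```text
fixture frame rel pin: along -0.0002 lat(tool z) 0.0001  z 0.0747 under 0.0421 F [-0.1 -0.6 -3. ] tau [-0.    0.12  0.01] w 0.0192 rot err [-0.0001 -0.0003  0.0001] t 18.45
```

>>> apply_moves --dp '[[0.2, 0.02, 0], [0.2, 0, 0], [0.2, 0, 0], [0.2, 0, 0], [0.2, 0, 0], [0.1, 0, 0], [0, 0, 0]]' --rot '[[0, 0, 0], [0, 0, 0], [0, 0, 0], [0, 0, 0], [0, 0, 0], [0, 0, 0], [0, 0, 0]]' --jaw '[0.15, 0.15, 0.15, 0.15, 0.15, 0.15, 0.15]'

```text
time: 19.15
ee_pos: [0.5622, -0.0005, 0.0641]
eef_rot: [0.092, 0.701, -0.092, 0.701]
force: [-1.3, 0.1, 2.6]
gripper_width: 0.0203
```

Run:
```python
from h import *
fx()
p,d=ctrl.camera('side');fx()
cv2.imwrite('pics/s12.png',cv2.resize(p[150:270,270:390],None,fx=5,fy=5,interpolation=2))
```

```text
fixture frame rel pin: along 0.0000 lat(tool z) 0.0002  z 0.0641 under 0.0315 F [-1.3  0.1  2.6] tau [-0.1   0.5  -0.01] w 0.0203 rot err [-0.0001 -0.0001  0.    ] t 19.15
fixture frame rel pin: along 0.0000 lat(tool z) 0.0002  z 0.0641 under 0.0315 F [-1.   0.5  3. ] tau [-0.13  0.46  0.03] w 0.0198 rot err [-0.     -0.0001  0.    ] t 19.2
```

View pics/s12.png

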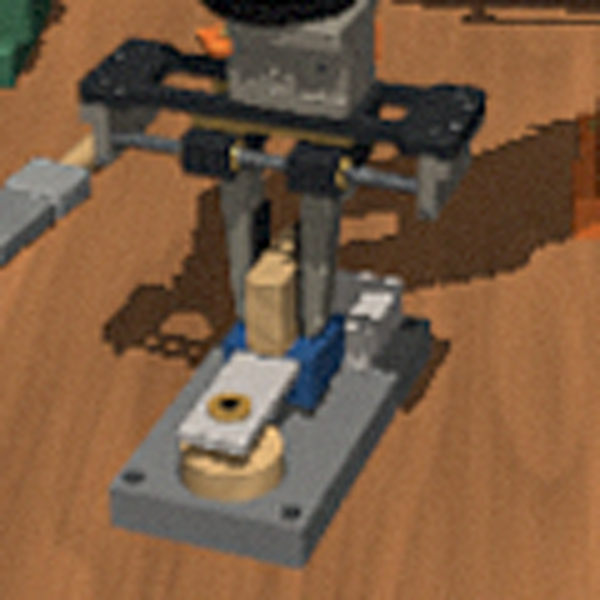

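>>> apply_moves --dp '[[0.15, 0, 0], [0.15, 0, 0], [0.15, 0, 0], [0.15, 0, 0], [0.15, 0, 0], [0.05, 0, 0], [0.05, 0, 0], [0, 0, 0]]' --rot '[[0, 0, 0], [0, 0, 0], [0, 0, 0], [0, 0, 0], [0, 0, 0], [0, 0, 0], [0, 0, 0], [0, 0, 0]]' --jaw '[0.15, 0.15, 0.15, 0.15, 0.15, 0.15, 0.15, 0.15]' --force 55

```text
time: 20.0
ee_pos: [0.5623, -0.0005, 0.0565]
eef_rot: [0.092, 0.701, -0.092, 0.701]
force: [-6.1, 0.0, 18.1]
gripper_width: 0.0196
```

Run:
```python
from h import *
fx()
```

```text
fixture frame rel pin: along 0.0000 lat(tool z) 0.0003  z 0.0565 under 0.0239 F [-6.1  0.  18.1] tau [-0.03  1.39  0.03] w 0.0196 rot err [-0.0001  0.0002 -0.    ] t 20.0
```

>>> apply_moves --dp '[[0, 0, 0], [0, 0, 0], [0, 0, 0], [0, 0, 0], [0, 0, 0]]' --rot '[[0, 0, 0], [0, 0, 0], [0, 0, 0], [0, 0, 0], [0, 0, 0]]' --jaw '[0.15, 0.15, 0.15, 0.15, 0.15]'

```text
time: 20.5
ee_pos: [0.5622, -0.0005, 0.0565]
eef_rot: [0.092, 0.701, -0.092, 0.701]
force: [-6.8, 1.4, 18.7]
gripper_width: 0.0198
```

Run:
```python
from h import *
p,d=ctrl.camera('side');q,e=ctrl.camera('top');fx()
a=cv2.resize(p[170:270,280:380],None,fx=4,fy=4,interpolation=2);b=cv2.resize(q[160:260,250:350],None,fx=4,fy=4,interpolation=2)
cv2.imwrite('pics/s13.png',np.hstack([a,b]))
P=cloud('side',d)
uv=proj('side',[[*(PIN+AX*.06),.05]])[0];print(uv)
u,v=315,232
for (u,v) in((318,228),(322,226),(310,244),(345,250)):print(u,v,P[v-1:v+2,u-1:u+2].reshape(-1,3).mean(0).round(4))
```

```text
fixture frame rel pin: along 0.0000 lat(tool z) 0.0002  z 0.0565 under 0.0239 F [-6.9 -0.4 17.6] tau [0.   1.36 0.01] w 0.0198 rot err [-0.0001  0.0001 -0.    ] t 20.6
[317.99639491 231.16968219]
318 228 [0.579  0.0439 0.0502]
322 226 [0.5701 0.0348 0.0507]
310 244 [0.5928 0.0931 0.0361]
345 250 [5.108e-01 6.150e-02 3.000e-04]
```

View pics/s13.png

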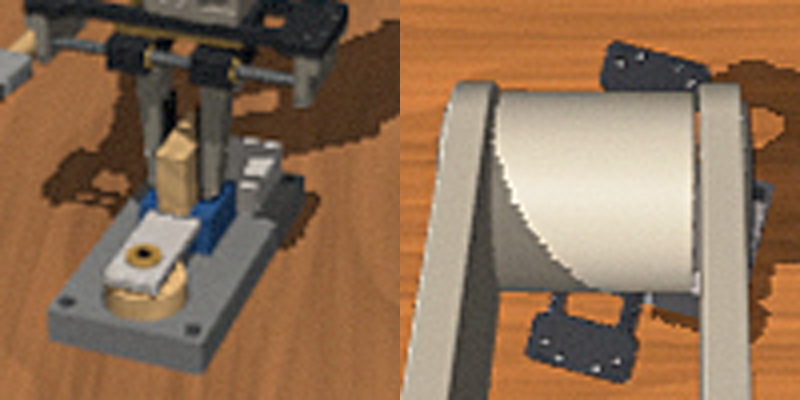

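Run:
```python
from plant import ctrl
print(ctrl.sign_off())
```

```text
the job is handed in; nothing more can be done
None
```

I finished the job and handed it in at about 20.6 s, with the arm still holding the guide pressed down. The sign-off reported no verdict.

**Blank:** I laid the large pale blank in the nest and let go of it. Depth put its top at 37.8 mm, where a seated blank should be at 38 mm. The top camera put its centre at (0.581, 0.071), which matches the nest.

**Guide:** I took the blue guide by its wooden handle and rested it level on the ledge, 58 mm from the pin, where the contact force confirmed it was down. I then slid it along without lifting it until it came off the ledge edge. It went about 4 mm down over the pin with no measurable resistance and came to rest on the collar.

**Final press:** The underside worked out at 23.9 mm, against 24 mm for the deck. The measured force was about 18 N upward, or roughly 21 N counting the guide's weight. That is more than the spring's 12 N, so the guide is against the deck. Depth put the top of the guide's arm at 50 mm, as expected when fully down.

**Checks that disagreed or could not be made:**
- The two cameras differed by about 2 mm in y. I settled this by comparing them with the gripped blank.
- The side camera placed the brass hole about 4 mm off where the arm's own position put it. The same offset was there when I picked the guide up, so I took it as camera error and not a slip.
- A steady sideways force of about 7 N remains while pressing.
- At the end the robot arm blocked the top view, so I could not check the hole over the blank from above.

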